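# Clear the carving from behind the counter mirror and lean the mirror back

## Task

The carved group of three people that stands behind the counter mirror, under its leaning back, keeps the mirror from leaning farther. Take the carving out and stand it upright inside the shallow wooden tray without dropping it or tipping it over; then lean the mirror back, towards the robot, to 45 degrees from upright and leave it holding there by itself. Leave the pair of carved people, the little stool and the rooster round the mirror where they stand.

Things in the scene. Friction and masses are not known exactly. Their poses are not given: they have to be found in the camera images.
- mirror (a joint): lean of the mirror from upright, rad: 0 upright, grows as its top comes towards the robot; 45 degrees = 0.785, stop at 1.25; starts at 0.33 to 0.43. Stiff hinge: stays where it is left, takes 2 to 4 N at the top edge. The panel is a wooden frame 150 mm wide, 260 tall, 12 thick; the glass looks away from the robot, the wooden back faces it
- mirror_hinge (a point): middle of the hinge line, 22 mm above the table. Axes fixed: x level, square to the hinge, away from the robot (the way the glass looks); y along the hinge; z up. The fixed iron base is 10 mm high, reaches 45 mm from the hinge towards the robot, 50 mm away from it, 190 mm along y; hinge cheeks 34 mm high at its ends
- mirror_top (a point): middle of the panel's upper edge, 265 mm from the hinge line. Axes move with the panel: z up along it, x square to it, out of the glass, y along the edge. The frame here is 12 mm thick, 6 mm either side of this point
- carving_centre (a point): centre, 64.5 mm above its underside, of a loose black carving of three people in a row on an oval foot, about 0.1 kg: x across the row, y along it, z up. It stands on the robot's side of the mirror, the row pointing roughly at the mirror. Middle person 22 mm thick (x), 32 wide (y), 115 tall; neighbours up to 27 thick, 118 (-y) and 129 mm tall (+y). Foot 45 (x) x 89 (y) x 6 mm
- tray: shallow wooden tray, 85 (x) x 190 (y) x 21 mm high, fixed to the table; origin at the centre of its underside, z up. Walls 4 to 5 mm thick, inner floor 5 mm above the underside, inside 76 x 180 mm: the carving's foot goes in with its long side along the tray's long side (y)
- pair_centre (a point): bystander: centre, 61 mm up, of the black carving of two people on one foot, 45 x 65 x 123 mm, in front of the glass; loose
- stool_centre (a point): bystander: centre, 20 mm up, of a miniature round wooden stool with three legs, 52 mm across, 40 mm tall, beside the mirror; loose
- rooster_centre (a point): bystander: centre, 53 mm up, of a small painted wooden rooster, 40 x 85 x 120 mm, beside the mirror; loose
Things that resemble listed ones, but are neither listed nor needed, are in the scene too. Leave any blue look-alike of the part that bears carving_centre alone. Several things have the shape of the tray; the one meant has the colours described above.

How it is judged:
By the outcome, as a careful person would: the job done as asked, in the order asked, and still so for the second after the job is handed in, with the robot touching nothing.
It also fails if it takes over 61 s, if anything falls off the work surface, if the arm or the gripper's body presses on something with over 40 N, if the wrist force passes 120 N, or if a joint passes its speed limit or range.

## Robot

A 6-joint arm with a two-finger parallel gripper is mounted at the origin on the work surface; the furniture and walls round the work are solid. World frame = base frame: x ahead of the robot, y to its left, z up, the work surface at z = 0. Lengths are in mm, angles in degrees, forces in N, time in s.
With the tool pointing down it reaches from about 250 to 775 mm from the base axis. Payload 4 kg.
Tool frame: the origin (TCP) lies between the finger pads; the fingertips stand robot.tcp_to_tips ahead of it and the grasp point (between the pads) is the TCP (robot.tcp_to_tips is the distance from the TCP to the fingertips, in mm); z points along the fingers, x is the direction in which the jaws open and shut, and the axes are right-handed (so a half turn about z gives the same grasp; the last joint's range is limited). The gripper opens to 85 mm and grips with 20 to 120 N. Pads are 22 mm wide; open, the fingers measure 114 mm over their backs; the gripper's body (76 mm by 85 mm) begins 54 mm behind the grasp point. The pads swing forward as they close: fully open they stand 13 mm farther back than shut.
Start: joints at [68.864, 4.996, 78.535, -0, 96.463, -5.907], TCP at [144.482, 530.698, 250.341] pointing down, gripper open.
Joint ranges: [-177.83, 177.83], [-43.37, 116.18], [15.69, 146.23], [-61.86, 241.86], [9.47, 152.12], [-147.06, 147.06]. Speed limits (degrees/s): [159.86, 159.86, 180, 180, 180, 180].

## Interface

Orientations are given as [roll, pitch, yaw] about the fixed x, y, z axes, in that order (R = Rz(yaw) Ry(pitch) Rx(roll)).
In Python, from workcell import robot, cams, job_done gives the robot as it stands.
- The arm moves only by the tool carry_out, never from a script. Its argument "plan" is a list of rows, each a list of 3 entries, a list of its own where there are three numbers: the closure, from 0 (fully open) to 1 (shut), then the shift along the tool's x, y, z in m, then the turn about the tool's z in rad. A call has 1 to 8 rows; each row shifts and turns the commanded pose from where the row before left it, along the tool's axes as they then stand; what a row does not reach is not made up. A row lasts 1/8 s, in which the tool goes at most 62.5 mm and 10.7 degrees, less where a joint would pass 70% of its speed; a pose out of reach is approached as far as the arm can. A call is refused whole if a number of a shift passes 0.0625 or a number of a turn 0.188, either way. A call with a gripper value outside its range is refused whole. The fingers move at their own pace and stop on an object; "force" is the grip in N (left out, the last holds). Time passes only in rows, so rows that do not move let the fingers close. It gives the time, the measured TCP pose, the force and the opening at its end, in the units of the state.
- robot.get_obs(): the state, without advancing time (a new reading comes with each control period).
- cams.camera(name): name is "scene" or "top" or "wrist"; returns a dict with "img" (480x640x3 uint8, blue, green, red), "mtx" (3x3 intrinsics, pixels), "k1" (the pictures are not rectified: a ray, as slopes to the right and down, at radius r is drawn at 1 + k1 r^2 times it, then the intrinsics apply), "origin" and "rotation" of the camera in the world; the wrist camera has in their place "hand_eye" (4x4, takes a point from camera to tool coordinates, whose origin is the TCP and whose axes are the tool frame's). Camera axes: x right, y down, z forward; pixel columns grow to the right and rows downward; lengths in mm; the calibration is good to about 2 mm. A picture is of the moment at which its call begins: read the wrist's pose just before it. There is no depth.
- job_done(): hands the job in, once; it reports no verdict.
The state is a dict: "time_s": time; "joint_positions": joint angles; "dq": joint speeds; "tau": joint torques, N m; "position": TCP position; "ee_rot": TCP orientation; "contact_force": force on the tool from outside, world axes, zero at the start; "moment": the same for the moment, N m; "gripper_width": finger opening in mm.
Only numpy, scipy, OpenCV 4.12 (cv2) and the standard library are available. Lean on these libraries where they do the work, as an engineer would, in place of code of your own. Each camera call takes 0.05 s, during which the arm holds its last target.

## Working session

There is one attempt and no reset: what is moved stays moved. The work goes in short steps, Python scripts to look and compute and a tool call to move; the robot and the scene stay as the last step left them, time stands still between calls to the robot, and variables do not carry over. Pictures are saved under pics/ and viewed, and the job is handed in when it is done.

Besides the shell and the picture viewer there is one more tool, called after ">>>" as name(argument=value, ...) on one line, values as JSON. carry_out: Moves the arm, as the interface text tells. Its arguments: {"type":"object","properties":{"plan":{"type":"array","items":{"type":"array"}},"force":{"type":"number"}},"required":["plan"]}

```bash
mkdir -p pics; ls; python3 - <<'E'
from workcell import robot,cams
import cv2
print(robot.get_obs(), robot.tcp_to_tips)
for n in ["scene","top","wrist"]:
    c=cams.camera(n); cv2.imwrite(f"pics/{n}0.png",c["img"])
    print(n,{k:v for k,v in c.items() if k!="img"})
E
```

```text
pics
{'time_s': 0.0, 'joint_positions': array([ 6.88629178e+01,  5.03859196e+00,  7.86253925e+01, -2.41129206e-04,
        9.64628896e+01, -5.90893557e+00]), 'dq': array([ 0.03231749,  0.11794922,  0.06770603,  0.09896085, -0.04405569,
       -0.01897036]), 'tau': array([-6.90213601e-04, -3.51868308e+01, -3.13271070e+01, -1.28466158e-04,
        1.08901240e-02, -1.01001993e-05]), 'position': array([144.31972279, 530.25062067, 249.13827676]), 'ee_rot': array([-1.79987177e+02,  1.26224606e-01,  7.47718406e+01]), 'contact_force': array([-0.69730934,  0.37294255,  0.14253528]), 'moment': array([ 0.00312766, -0.05972598,  0.00793854]), 'gripper_width': 85.31268659583542} 19.0
scene {'mtx': array([[566.11548522,   0.        , 314.45700768],
       [  0.        , 566.11548522, 236.39258017],
       [  0.        ,   0.        ,   1.        ]]), 'k1': -0.14081469360473353, 'origin': array([-411.35529406, -729.22795678, 1182.5162536 ]), 'rotation': array([-130.39535905,   -0.22050032,  -53.09254695])}
top {'mtx': array([[544.18534349,   0.        , 330.68722928],
       [  0.        , 544.18534349, 235.64435982],
       [  0.        ,   0.        ,   1.        ]]), 'k1': 0.012185245643891821, 'origin': array([ 414.52335259,   -6.55331068, 1585.73710417]), 'rotation': array([-174.56170511,   -0.77740035,  -89.74609608])}
wrist {'mtx': array([[399.40929839,   0.        , 310.81940208],
       [  0.        , 399.40929839, 239.21613245],
       [  0.        ,   0.        ,   1.        ]]), 'k1': -0.03751297042210147, 'hand_eye': array([[ 9.99999938e-01, -2.77638019e-04, -2.16564806e-04,
        -6.31686902e-01],
       [ 3.31379132e-04,  9.49998185e-01,  3.12255246e-01,
        -8.04011482e+01],
       [ 1.19042245e-04, -3.12255299e-01,  9.49998218e-01,
        -1.22815954e+02],
       [ 0.00000000e+00,  0.00000000e+00,  0.00000000e+00,
         1.00000000e+00]])}
```

View pics/scene0.png

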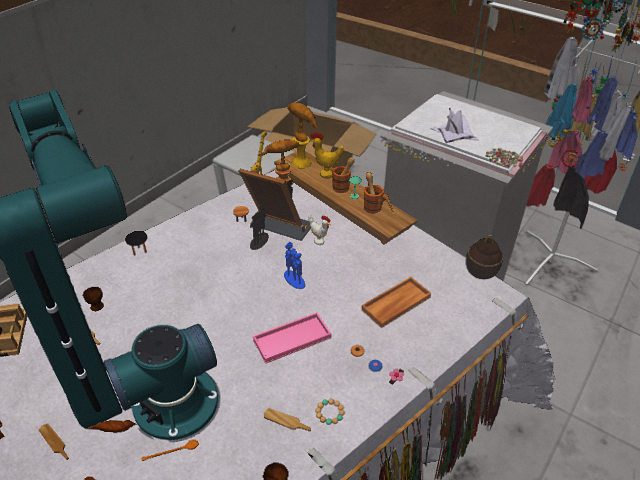

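View pics/top0.png

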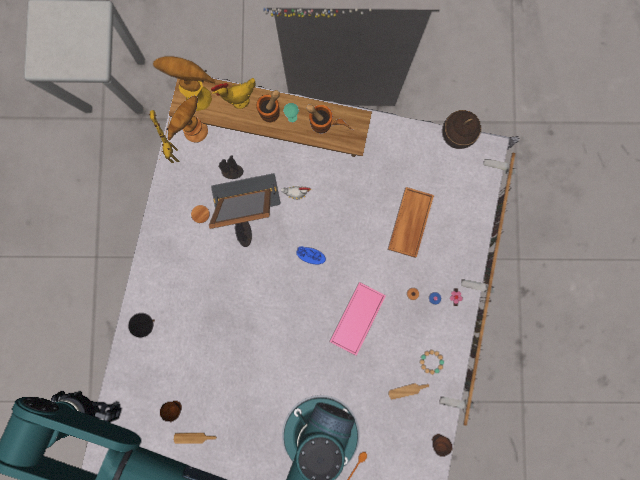

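View pics/wrist0.png

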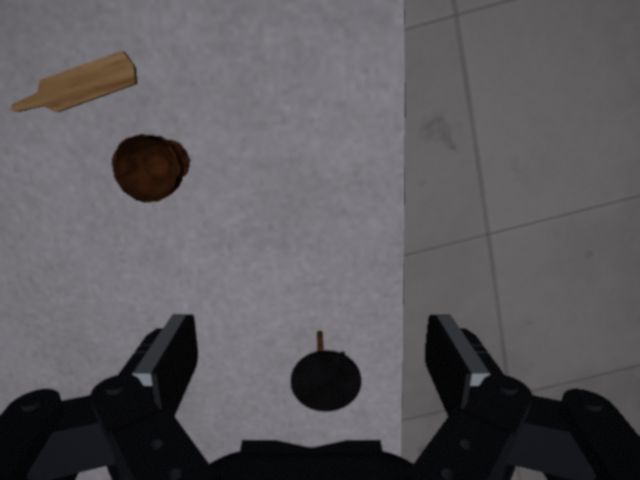

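The scene view shows the black triple carving at (259,230), behind the mirror. The blue look-alike is at (294,265), the pink tray at (292,338) and the wooden tray at (397,301). I'll measure and confirm with enlarged crops.

```bash
cat > h.py <<'E'
import numpy as np, cv2
from scipy.spatial.transform import Rotation as R
from workcell import robot,cams
def pose(c,obs=None):
    if "origin" in c: return R.from_euler('xyz',c["rotation"],degrees=True).as_matrix(),np.array(c["origin"])
    Rt=R.from_euler('xyz',obs["ee_rot"],degrees=True).as_matrix(); H=np.array(c["hand_eye"])
    return Rt@H[:3,:3], Rt@H[:3,3]+obs["position"]
def ray(c,uv,P):
    K=c["mtx"]; d=np.array([(uv[0]-K[0,2])/K[0,0],(uv[1]-K[1,2])/K[1,1]]); s=d.copy()
    for _ in range(20): s=d/(1+c["k1"]*(s@s))
    return P[1],P[0]@np.array([*s,1])
def onz(c,uv,z,P):
    o,v=ray(c,uv,P); return o+v*(z-o[2])/v[2]
def proj(c,p,P):
    q=P[0].T@(np.asarray(p,float)-P[1]); s=q[:2]/q[2]; s=s*(1+c["k1"]*(s@s)); K=c["mtx"]
    return np.array([K[0,0]*s[0]+K[0,2],K[1,1]*s[1]+K[1,2]])
def tri(rays):
    A=np.zeros((3,3));b=np.zeros(3)
    for o,v in rays:
        v=v/np.linalg.norm(v);M=np.eye(3)-np.outer(v,v);A+=M;b+=M@o
    return np.linalg.solve(A,b)
E
python3 - <<'E'
import cv2
s=cv2.imread("pics/scene0.png");t=cv2.imread("pics/top0.png")
a=cv2.resize(s[155:305,225:345],None,fx=4,fy=4,interpolation=2);cv2.imwrite("pics/c1.png",a)
a=cv2.resize(t[150:260,180:330],None,fx=5,fy=5,interpolation=2);cv2.imwrite("pics/c2.png",a)
a=cv2.resize(t[180:265,380:440],None,fx=6,fy=6,interpolation=2);b=cv2.resize(s[270:330,355:435],None,fx=5,fy=5,interpolation=2)
import numpy as np
h=max(a.shape[0],b.shape[0]);o=np.zeros((h,a.shape[1]+b.shape[1],3),np.uint8);o[:a.shape[0],:a.shape[1]]=a;o[:b.shape[0],a.shape[1]:]=b
cv2.imwrite("pics/c3.png",o)
E
```

```text
(no output)
```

View pics/c1.png

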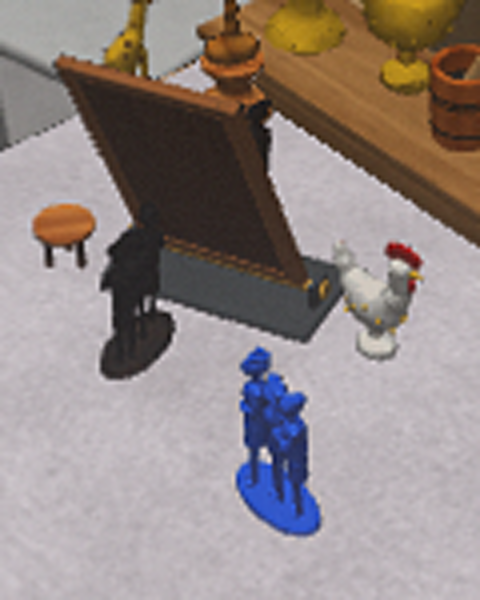

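View pics/c2.png

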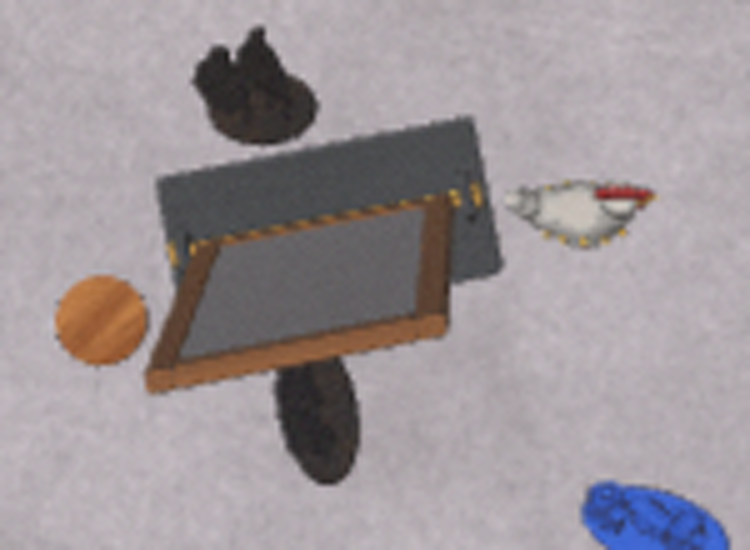

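View pics/c3.png

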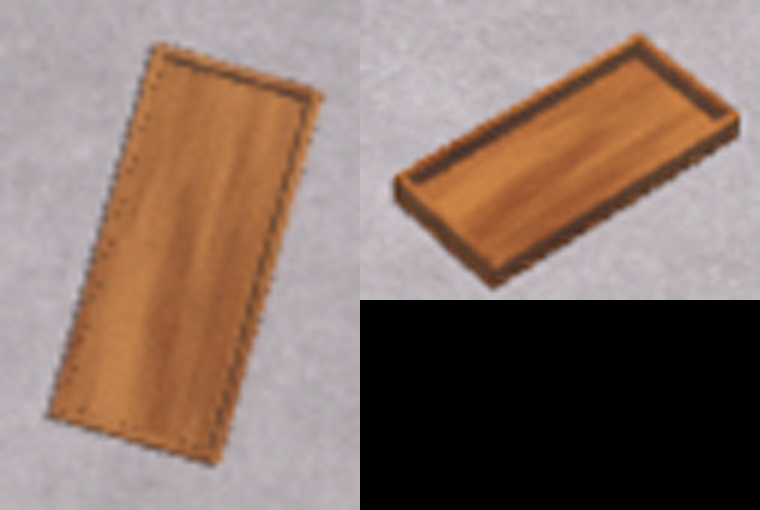

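```bash
python3 - <<'E'
from h import *
t=cams.camera("top");s=cams.camera("scene");Pt=pose(t);Ps=pose(s)
ct=lambda u,v:(180+(u+.5)/5-.5,150+(v+.5)/5-.5); cs=lambda u,v:(225+(u+.5)/4-.5,155+(v+.5)/4-.5)
np.set_printoptions(precision=1,suppress=True)
print("base corners",[onz(t,ct(*p),10,Pt) for p in [(157,178),(472,117),(502,270)]])
# mirror back/top corners, far edge of robot-side: both views
for a,b in [((148,391),(57,57)),((446,334),(240,118)),((146,372),None)]:
    if b: 
        X=tri([ray(t,ct(*a),Pt),ray(s,cs(*b),Ps)]); print("topcorner",X, proj(t,X,Pt)-ct(*a),proj(s,X,Ps)-cs(*b))
    
# tray
for c,P,roi,n in [(t,Pt,(180,265,380,440),'t'),(s,Ps,(270,330,355,435),'s')]:
    im=c["img"];h=cv2.cvtColor(im,cv2.COLOR_BGR2HSV);m=((h[...,1]>90)).astype(np.uint8);k=np.zeros_like(m);k[roi[0]:roi[1],roi[2]:roi[3]]=1;m*=k
    cs_,_=cv2.findContours(m,0,2);cc=max(cs_,key=cv2.contourArea)
    if n=='t':
        w=np.array([onz(c,p,21,P)[:2] for p in cc[:,0].astype(float)],np.float32);print("tray top",cv2.minAreaRect(w),len(w))
    else:
        q=cv2.approxPolyDP(cc,3,True)[:,0];print(q,[onz(c,p,21,P) for p in q])
# carving foot dark brown
for p in [(327,485),(277,420),(360,420),(300,470),(350,470)]: print("carv foot top",onz(t,ct(*p),6,Pt))
for p in [(101,372),(175,325),(140,375),(103,350)]: print("scene foot",onz(s,cs(*p),3,Ps))
X=tri([ray(s,cs(150,207),Ps)]*1+[]) if 0 else None
E
```

```text
base corners [array([710.8, 323.4,  10. ]), array([748.5, 140. ,  10. ]), array([657.8, 121.2,  10. ])]
topcorner [557.9 270.2 269.3] [ 0.3 -0.2] [-0.3 -0. ]
topcorner [589.1 126.3 258.3] [ 0.8 -0.6] [-0.9  0. ]
tray top ((605.7632446289062, -259.00775146484375), (84.36592102050781, 190.4217529296875), 73.80644226074219) 104
[[430 292]
 [409 277]
 [363 304]
 [362 309]
 [383 326]
 [429 297]] [array([ 686.2, -323.8,   21. ]), array([ 703.4, -244.7,   21. ]), array([ 532.2, -195.3,   21. ]), array([ 514.8, -203.4,   21. ]), array([ 497.2, -282.5,   21. ]), array([ 667. , -330.9,   21. ])]
carv foot top [531.6 221.4   6. ]
carv foot top [569.4 251.1   6. ]
carv foot top [569.7 202.9   6. ]
carv foot top [540.3 237.2   6. ]
carv foot top [540.5 208.2   6. ]
scene foot [533.4 228.7   3. ]
scene foot [612.2 219.4   3. ]
scene foot [549.3 201.9   3. ]
scene foot [554.1 245.1   3. ]
```

>>> carry_out(plan=[[1, [0, 0, 0], -0.156], [1, [0, 0, 0], -0.156], [1, [0, 0, 0], -0.156], [1, [-0.041, 0.031, 0], 0], [1, [-0.041, 0.031, 0], 0], [1, [-0.041, 0.031, 0], 0], [1, [-0.041, 0.031, 0], 0], [1, [-0.041, 0.031, 0], 0]], force=40)

```text
time_s: 1.25
position: [338.5, 359.8, 250.3]
ee_rot: [180.0, -0.0, 101.6]
contact_force: [0.1, 0.8, 0.3]
gripper_width: -0.2
```

>>> carry_out(plan=[[1, [-0.041, 0.031, 0], 0], [1, [-0.041, 0.031, 0], 0], [1, [-0.041, 0.031, 0], 0], [1, [-0.041, 0.031, 0], 0], [1, [-0.041, 0.031, 0], 0], [1, [0, 0, 0], 0], [1, [0, 0, 0], 0]])

```text
time_s: 2.12
position: [530.2, 191.4, 250.0]
ee_rot: [-179.9, -0.0, 101.6]
contact_force: [-0.6, 0.9, -0.1]
gripper_width: -0.2
```

```bash
python3 - <<'E'
from h import *
o=robot.get_obs();c=cams.camera("wrist");cv2.imwrite("pics/w1.png",c["img"])
c2=cams.camera("scene");cv2.imwrite("pics/s1.png",c2["img"])
print(o)
E
```

```text
{'time_s': 2.125, 'joint_positions': array([ 1.40641861e+01,  6.78787858e+00,  7.66208698e+01,  3.80328568e-02,
        9.66467786e+01, -8.74943826e+01]), 'dq': array([ 1.35942832, -0.82564888,  0.3791549 , -0.04155713,  0.13865838,
       -0.00862283]), 'tau': array([-8.16866141e-01, -3.60319197e+01, -3.14110565e+01, -6.56262645e-02,
       -3.05683573e-02, -1.35005601e-03]), 'position': array([530.21344744, 191.385058  , 249.98833592]), 'ee_rot': array([-1.79942876e+02, -3.53179204e-02,  1.01562935e+02]), 'contact_force': array([-0.61433185,  0.92222787, -0.08335572]), 'moment': array([0.02421097, 0.04135086, 0.00917967]), 'gripper_width': -0.22020358812133325}
```

View pics/w1.png

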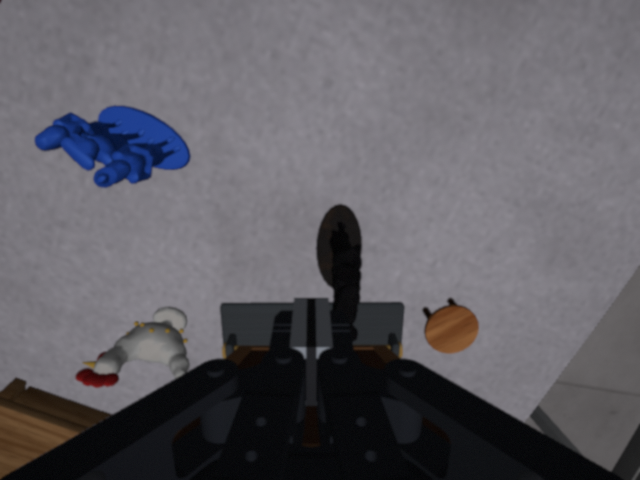

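View pics/s1.png

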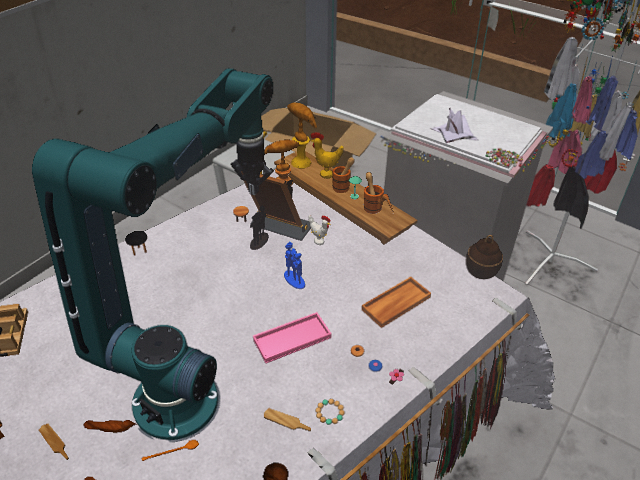

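>>> carry_out(plan=[[1, [0, 0.015, -0.006], 0], [1, [0, 0.012, 0], 0], [1, [0, 0.01, 0], 0], [1, [0, 0.01, 0], 0], [1, [0, 0.01, 0], 0], [1, [0, 0.01, 0], 0], [1, [0, 0.01, 0], 0], [1, [0, 0.01, 0], 0]])

```text
time_s: 3.22
position: [617.3, 209.2, 261.4]
ee_rot: [179.6, -0.0, 101.6]
contact_force: [-7.0, -0.9, 17.8]
gripper_width: 0.2
```

>>> carry_out(plan=[[1, [0, 0.009, 0], 0], [1, [0, 0.009, 0], 0], [1, [0, 0.009, 0], 0], [1, [0, 0, 0], 0]])

```text
time_s: 3.72
position: [646.1, 215.1, 265.4]
ee_rot: [178.9, -0.1, 101.6]
contact_force: [-0.5, 1.0, 19.4]
gripper_width: -0.2
```

```bash
python3 - <<'E'
from h import *
c2=cams.camera("scene");cv2.imwrite("pics/s2.png",cv2.resize(c2["img"][130:280,190:350],None,fx=4,fy=4,interpolation=2))
E
```

```text
(no output)
```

View pics/s2.png

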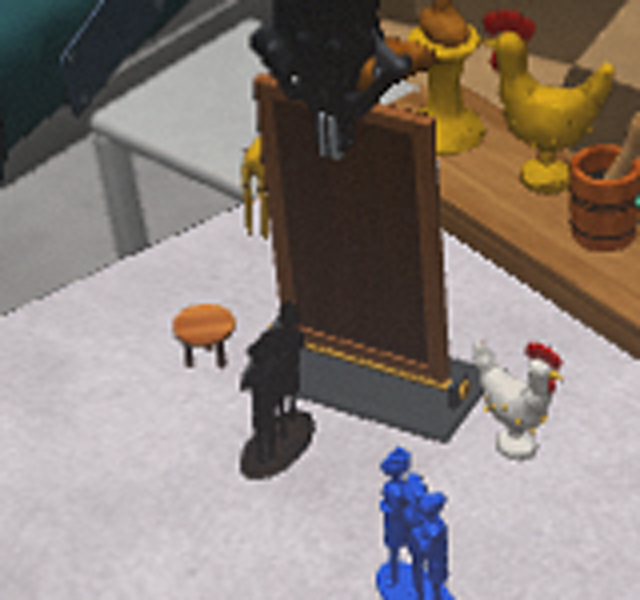

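The mirror is now nearly upright. The hand's body is resting on its top edge at 19 N, so I'll lift straight off and back away.

>>> carry_out(plan=[[1, [0, 0, -0.03], 0], [1, [0, 0, -0.03], 0], [1, [0, 0, -0.03], 0], [1, [0, -0.03, 0], 0], [0, [0, -0.05, 0], 0], [0, [0, -0.06, 0], 0], [0, [0, -0.03, 0], 0], [0, [0, 0, 0], 0]])

```text
time_s: 4.78
position: [475.3, 179.9, 347.0]
ee_rot: [179.8, -0.0, 101.6]
contact_force: [0.5, -0.7, -0.3]
gripper_width: 72.5
```

```bash
python3 - <<'E'
from h import *
robot.get_obs()
o=robot.get_obs();c=cams.camera("wrist");cv2.imwrite("pics/w2.png",c["img"])
t=cams.camera("top");cv2.imwrite("pics/t2.png",cv2.resize(t["img"][140:270,170:330],None,fx=4.5,fy=4.5,interpolation=2))
t=cams.camera("scene");cv2.imwrite("pics/s3.png",cv2.resize(t["img"][130:280,190:350],None,fx=4,fy=4,interpolation=2))
print(o["position"],o["ee_rot"],o["contact_force"],o["gripper_width"])
import pickle;pickle.dump((o,c),open("w2.pkl","wb"))
E
```

```text
[475.29684972 179.92313241 347.0400784 ] [ 1.79800808e+02 -2.86728227e-03  1.01583953e+02] [ 0.46069078 -0.72309169 -0.25936277] 72.49003010406332
```

View pics/w2.png

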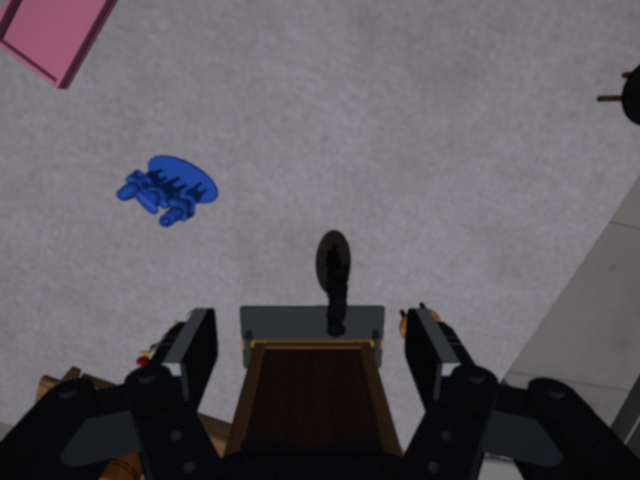

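View pics/t2.png

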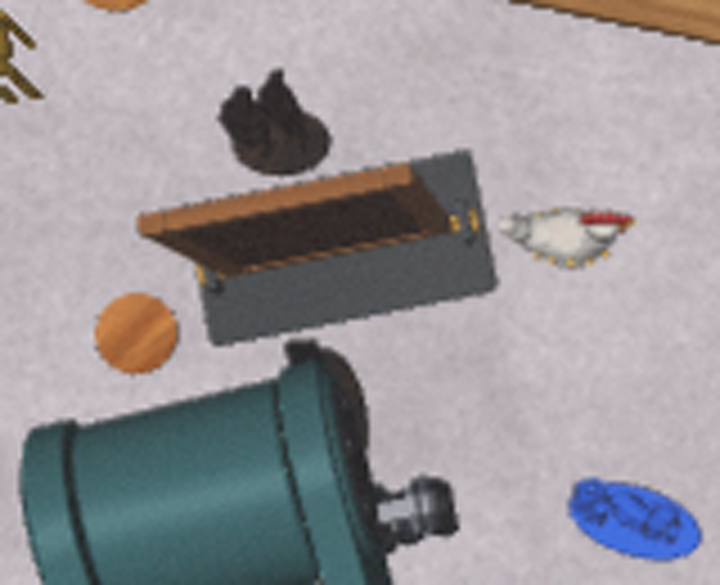

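View pics/s3.png

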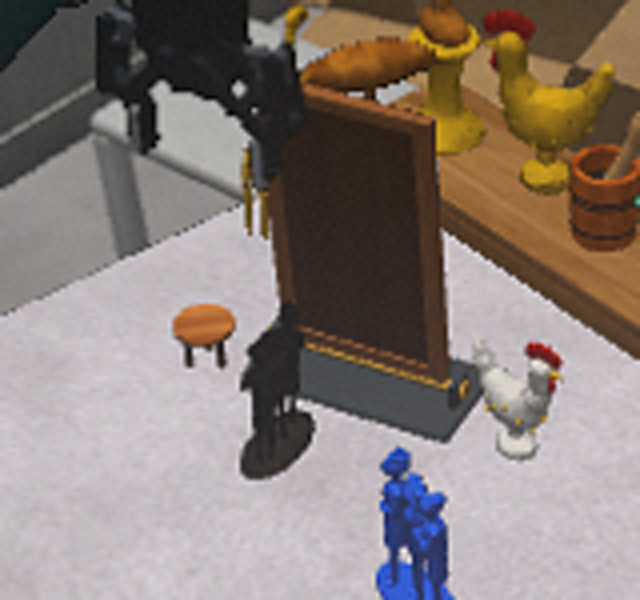

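Wrist view: the carving's foot is around (334,262), with the three figures running down to (337,330). In the top and scene crops the mirror stands upright and the bystanders haven't moved.

```bash
python3 - <<'E'
from h import *
import pickle
o,c=pickle.load(open("w2.pkl","rb"));P=pose(c,o)
cv2.imwrite("pics/w2c.png",cv2.convertScaleAbs(cv2.resize(c["img"][220:345,285:385],None,fx=5,fy=5,interpolation=2),alpha=2.2))
g=c["img"].max(2);m=(g<75).astype(np.uint8)[225:300,300:370]
# foot outline: per row extents on table plane
for v in range(0,75,5):
    xs=np.where(m[v])[0]
    if len(xs): print(v+225,xs.min()+300,xs.max()+300,onz(c,(xs.min()+300-.5,v+225),5,P)[:2].round(1),onz(c,(xs.max()+300.5,v+225),5,P)[:2].round(1))
E
```

```text
230 332 335 [530.7 216.4] [529.7 221.1]
235 324 343 [538.9 208.2] [534.  232.1]
240 321 345 [545.9 205.9] [539.7 236. ]
245 319 348 [552.7 204.9] [545.3 241.1]
250 317 349 [559.6 203.8] [551.5 243.8]
255 316 350 [566.4 203.9] [557.6 246.5]
260 316 350 [572.9 205.3] [564.1 248.1]
265 316 350 [579.5 206.7] [570.7 249.6]
270 316 349 [586.1 208. ] [577.5 250. ]
275 317 348 [592.5 210.7] [584.4 250.3]
280 318 347 [599.  213.3] [591.4 250.7]
285 321 347 [605.1 218.5] [598.2 252.3]
290 324 347 [611.2 223.7] [605.  253.9]
295 327 346 [617.3 229. ] [612.2 254.2]
```

View pics/w2c.png

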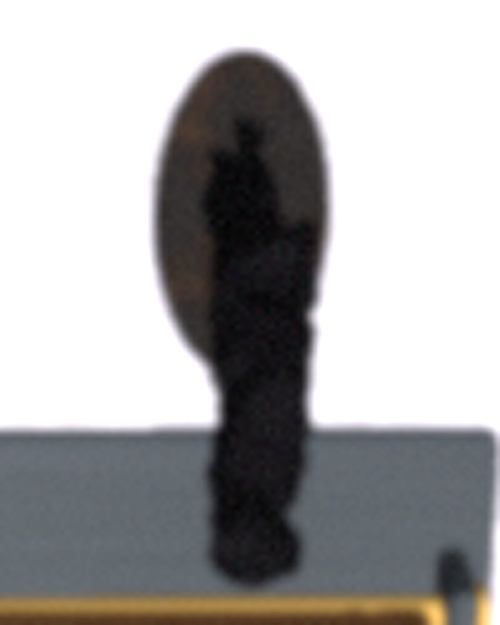

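```bash
python3 - <<'E'
from h import *
import pickle
from scipy.optimize import least_squares
o,c=pickle.load(open("w2.pkl","rb"));P=pose(c,o)
m=c["img"].max(2)<75
pts=[]
for v in range(233,286):
    xs=np.where(m[v,300:370])[0]+300
    pts.append(onz(c,(xs.min()-.5,v),5,P)[:2])
    if v<268: pts.append(onz(c,(xs.max()+.5,v),5,P)[:2])
pts=np.array(pts)
def f(p):
    a=p[2];d=pts-p[:2];u=d@[np.cos(a),np.sin(a)];w=d@[-np.sin(a),np.cos(a)]
    return (np.hypot(u/44.5,w/p[3])-1)*30
r=least_squares(f,[573,228,.15,22.5]);print(r.x,np.degrees(r.x[2]),np.abs(r.fun).mean())
ctr=r.x[:2]
# head highest pixels near the mirror and near: rays at various z
for uv,z in [((333,248),118),((333,248),129),((335,333),129),((335,333),118),((335,333),115)]:
    print(uv,z,onz(c,uv,z,P).round(1))
a=r.x[2];e=np.array([np.cos(a),np.sin(a)])
for s in (-28,0,28):
  for z in(10,60,115,129):print(s,z,proj(c,[*(ctr+s*e),z],P).round(0),end=' ')
E
```

```text
[5.73199548e+02 2.27675082e+02 2.09862583e-01 2.19374541e+01] 12.024240297842487 0.33265443241159603
(333, 248) 118 [514.8 208.6 118. ]
(333, 248) 129 [511.1 207.2 129. ]
(335, 333) 129 [596.8 228.4 129. ]
(335, 333) 118 [603.2 230.5 118. ]
(335, 333) 115 [605. 231. 115.]
-28 10 [333. 244.] -28 60 [336. 259.] -28 115 [339. 279.] -28 129 [340. 285.] 0 10 [333. 265.] 0 60 [336. 282.] 0 115 [339. 305.] 0 129 [340. 312.] 28 10 [333. 286.] 28 60 [335. 304.] 28 115 [338. 330.] 28 129 [339. 337.]
```

>>> carry_out(plan=[[0, [0.009, 0.035, 0], -0.007], [0, [0.009, 0.035, 0], 0], [0, [0.009, 0.0355, 0], 0], [0, [0, 0, 0.05], 0], [0, [0, 0, 0.05], 0], [0, [0, 0, 0.04], 0], [0, [0, 0, 0], 0]])

```text
time_s: 5.8
position: [572.2, 227.6, 200.1]
ee_rot: [-179.4, 0.0, 102.0]
contact_force: [-0.5, -0.4, 0.7]
gripper_width: 85.2
```

```bash
python3 - <<'E'
from h import *
o=robot.get_obs();c=cams.camera("wrist");cv2.imwrite("pics/w3.png",c["img"])
t=cams.camera("scene");cv2.imwrite("pics/s4.png",cv2.resize(t["img"][130:280,190:350],None,fx=4,fy=4,interpolation=2))
print(o["position"],o["ee_rot"],o["contact_force"],o["gripper_width"])
P=pose(c,o);print(proj(c,[573.2,227.7,115],P),proj(c,[573.2,227.7,6],P))
E
```

```text
[572.21525256 227.5501583  200.0596648 ] [-1.79377279e+02  4.89489638e-02  1.01964580e+02] [-0.49822709 -0.40550348  0.69902398] 85.1951248119313
[311.72905915 263.46125312] [311.59203766 215.60181016]
```

View pics/w3.png

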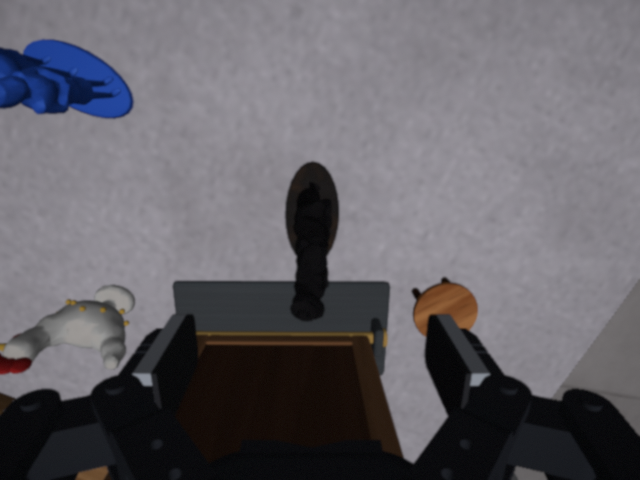

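View pics/s4.png

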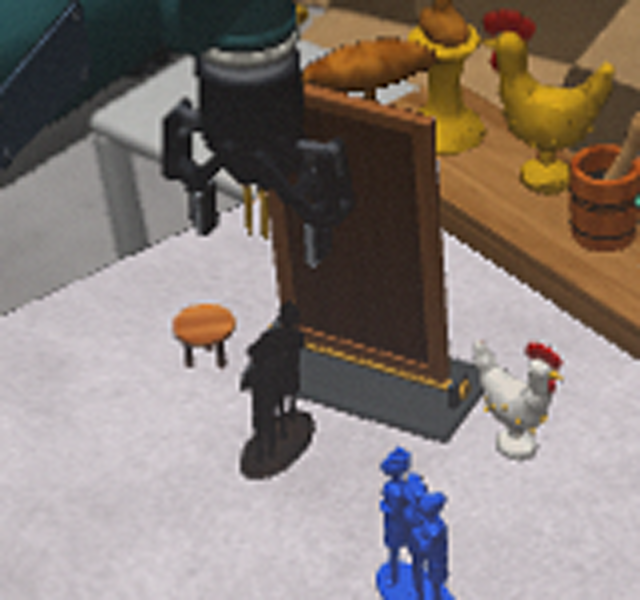

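The carving lines up with the hand: the figures are in column 311 and the prediction was 311.7. Descending to grasp.

>>> carry_out(plan=[[0, [0, 0, 0.04], 0], [0, [0, 0, 0.04], 0], [0, [0, 0, 0.025], 0], [0, [0, 0, 0.01], 0], [0, [0, 0, 0], 0], [0.4, [0, 0, 0], 0], [1, [0, 0, 0], 0], [1, [0, 0, 0], 0]], force=35)

```text
time_s: 6.9
position: [573.8, 228.3, 92.3]
ee_rot: [179.9, -0.0, 102.0]
contact_force: [-0.2, -0.2, -0.7]
gripper_width: 32.2
```

>>> carry_out(plan=[[1, [0, 0, 0], 0], [1, [0, 0, 0], 0]])

```text
time_s: 7.15
position: [573.7, 228.1, 92.1]
ee_rot: [179.9, 0.0, 102.0]
contact_force: [-0.0, -0.8, 3.9]
gripper_width: 20.0
```

```bash
python3 - <<'E'
from h import *
c=cams.camera("wrist");cv2.imwrite("pics/w4.png",c["img"])
t=cams.camera("scene");cv2.imwrite("pics/s5.png",cv2.resize(t["img"][130:280,190:350],None,fx=4,fy=4,interpolation=2))
E
```

```text
(no output)
```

View pics/w4.png

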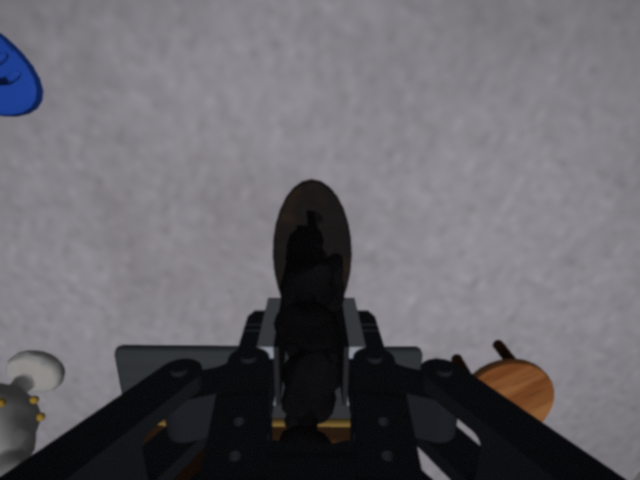

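View pics/s5.png

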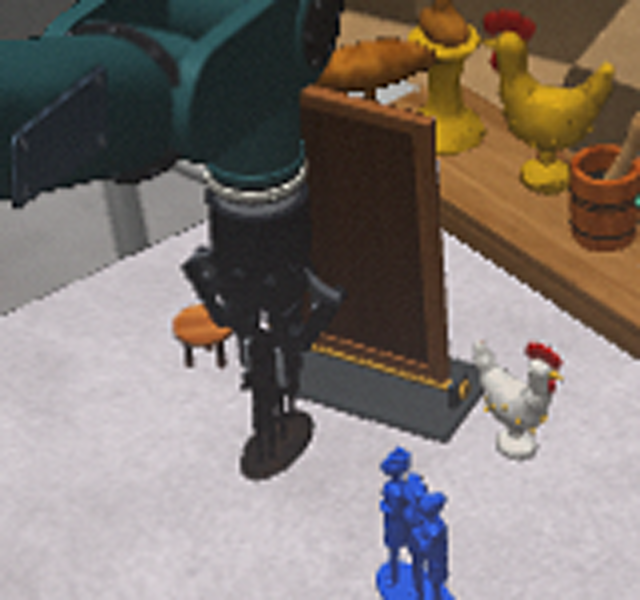

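Gripped at 20 mm. The carving is upright between the pads and sits centrally. Lifting.

>>> carry_out(plan=[[1, [0, 0, -0.01], 0], [1, [0, -0.005, -0.02], 0], [1, [0, -0.02, -0.025], 0], [1, [0, -0.03, -0.025], 0], [1, [0, -0.02, -0.025], 0], [1, [0, -0.01, -0.03], 0], [1, [0, 0, -0.02], 0], [1, [0, 0, -0.01], 0]])

```text
time_s: 8.25
position: [490.3, 210.7, 259.1]
ee_rot: [179.8, -0.0, 102.0]
contact_force: [0.6, 0.0, -0.9]
gripper_width: 19.9
```

```bash
python3 - <<'E'
from h import *
o=robot.get_obs()
t=cams.camera("scene");cv2.imwrite("pics/s6.png",cv2.resize(t["img"][130:280,190:350],None,fx=4,fy=4,interpolation=2))
print(o["position"],o["ee_rot"],o["contact_force"],o["gripper_width"])
# mirror frame deltas, tray target
y=np.radians(o["ee_rot"][2]);f=np.array([np.cos(y),np.sin(y)]);e=np.array([np.sin(y),-np.cos(y)])
d=np.array([605.8,-259.])-o["position"][:2];print(d,d@f,d@e)
E
```

```text
[490.27542339 210.71604855 259.12408366] [ 1.79777209e+02 -3.44428545e-02  1.02003016e+02] [ 0.60871762  0.04275681 -0.87379484] 19.91099967898219
[ 115.52457661 -469.71604855] -483.471342928826 15.315176619107477
```

View pics/s6.png

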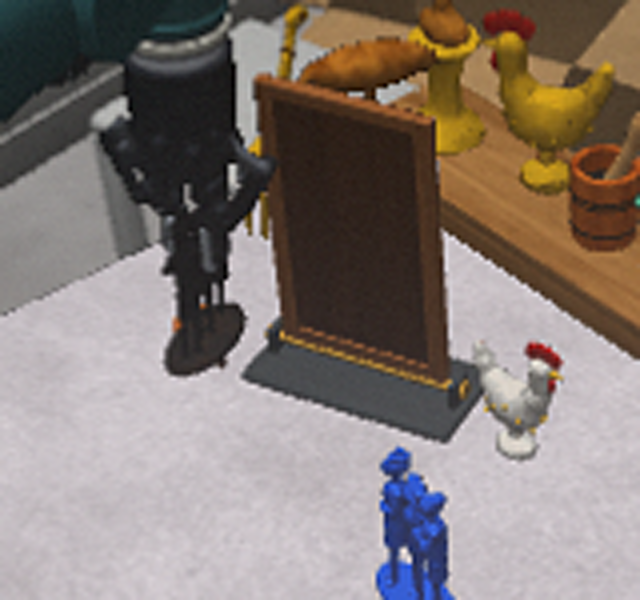

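>>> carry_out(plan=[[1, [-0.03, 0, 0], 0], [1, [-0.045, 0.002, 0], 0], [1, [-0.05, 0.002, 0], 0], [1, [-0.05, 0.002, 0], 0], [1, [-0.05, 0.002, 0], 0], [1, [-0.05, 0.002, 0], 0], [1, [-0.05, 0.002, 0], 0], [1, [-0.05, 0.002, 0], 0]])

```text
time_s: 9.3
position: [581.7, -154.9, 255.2]
ee_rot: [-179.9, -0.1, 102.0]
contact_force: [0.5, -1.0, -1.2]
gripper_width: 19.9
```

>>> carry_out(plan=[[1, [-0.05, 0.002, 0], 0], [1, [-0.035, 0, 0], 0], [1, [-0.023, 0, 0], 0], [1, [0, 0, 0], 0.123], [1, [0, 0, 0], 0.123], [1, [0, 0, 0], 0.123], [1, [0, 0, 0], 0.123], [1, [0, 0, 0], 0]])

```text
time_s: 10.3
position: [605.9, -258.5, 255.0]
ee_rot: [-179.9, -0.0, 73.9]
contact_force: [-0.1, 0.2, -1.6]
gripper_width: 20.1
```

```bash
python3 - <<'E'
from h import *
o=robot.get_obs()
c=cams.camera("wrist");cv2.imwrite("pics/w7.png",c["img"])
t=cams.camera("scene");cv2.imwrite("pics/s7.png",cv2.resize(t["img"][190:350,320:480],None,fx=3.7,fy=3.7,interpolation=2))
print(o["position"],o["ee_rot"],o["contact_force"],o["gripper_width"])
y=np.radians(o["ee_rot"][2]);f=np.array([np.cos(y),np.sin(y)]);e=np.array([np.sin(y),-np.cos(y)])
d=np.array([605.8,-259.])-o["position"][:2];print(d,d@f,d@e)
# tray corners seen by wrist cam: orange mask
P=pose(c,o)
L=np.array([np.cos(np.radians(-16.2)),np.sin(np.radians(-16.2))]);W=np.array([-L[1],L[0]])
for a,b in [(-1,-1),(-1,1),(1,-1),(1,1)]: print(proj(c,[*(np.array([605.8,-259])+a*95*L+b*42.5*W),21],P).round(1))
E
```

```text
[ 605.92089827 -258.53471208  255.04710611] [-1.79874776e+02 -3.57721538e-02  7.38759557e+01] [-0.1065613   0.19818638 -1.63918878] 20.06353273812183
[-0.12089827 -0.46528792] -0.48056034599858605 0.013076291552780851
[260.6  91.1]
[361.4  91.2]
[267.7 295.7]
[353.9 295.7]
```

View pics/w7.png

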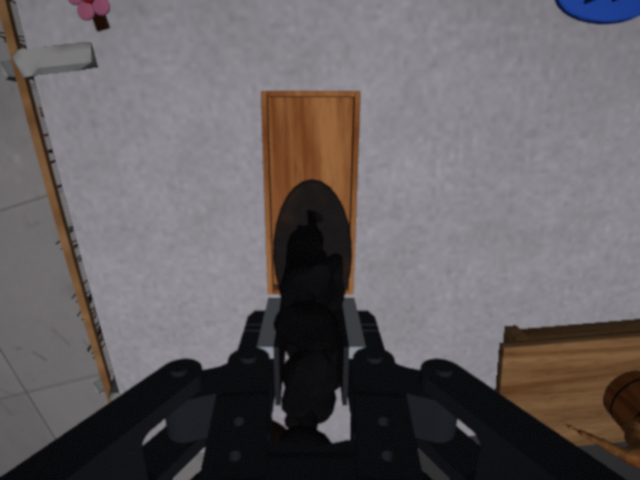

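View pics/s7.png

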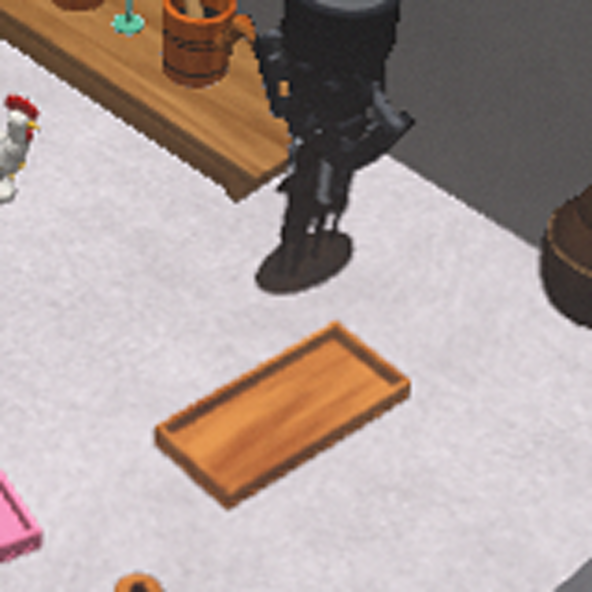

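The wrist view shows the wooden tray's far corners at (261,91) and (360,91), as predicted. The foot is centred and parallel. Lowering.

>>> carry_out(plan=[[1, [0, 0, 0.03], 0], [1, [0, 0, 0.035], 0], [1, [0, 0, 0.035], 0], [1, [0, 0, 0.025], 0], [1, [0, 0, 0.015], 0], [1, [0, 0, 0.006], 0], [1, [0, 0, 0], 0], [1, [0, 0, 0], 0]])

```text
time_s: 11.4
position: [606.9, -259.0, 111.9]
ee_rot: [179.8, 0.0, 73.8]
contact_force: [-0.5, -1.1, -1.7]
gripper_width: 19.9
```

>>> carry_out(plan=[[1, [0, 0, 0.005], 0], [1, [0, 0, 0.004], 0], [1, [0, 0, 0.002], 0], [1, [0, 0, 0], 0], [1, [0, 0, 0], 0]])

```text
time_s: 12.02
position: [606.2, -258.6, 99.4]
ee_rot: [180.0, -0.0, 73.8]
contact_force: [0.5, -0.1, -1.4]
gripper_width: 20.2
```

>>> carry_out(plan=[[1, [0, 0, 0.002], 0], [1, [0, 0, 0.001], 0], [1, [0, 0, 0], 0]])

```text
time_s: 12.4
position: [606.3, -258.7, 97.2]
ee_rot: [180.0, 0.0, 73.8]
contact_force: [-2.0, 0.2, 3.5]
gripper_width: 20.1
```

Contact came at z 97 as expected, with the force going from −1.4 N to +3.5 N. Releasing.

>>> carry_out(plan=[[0.7, [0, 0, 0], 0], [0.5, [0, 0, 0], 0], [0.2, [0, 0, 0], 0], [0, [0, 0, 0], 0], [0, [0, 0, 0], 0], [0, [0, 0, 0], 0]])

```text
time_s: 13.15
position: [606.2, -258.6, 96.3]
ee_rot: [180.0, -0.0, 73.8]
contact_force: [-0.4, -0.2, 0.2]
gripper_width: 85.2
```

```bash
python3 - <<'E'
from h import *
c=cams.camera("wrist");cv2.imwrite("pics/w8.png",c["img"])
t=cams.camera("scene");cv2.imwrite("pics/s8.png",cv2.resize(t["img"][190:350,320:480],None,fx=3.7,fy=3.7,interpolation=2))
E
```

View pics/w8.png

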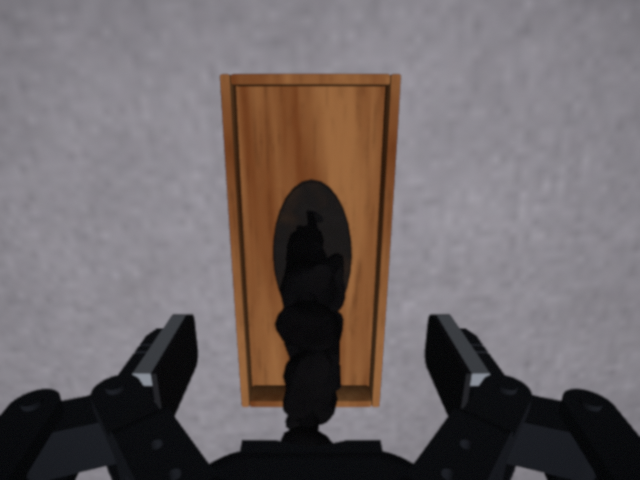

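View pics/s8.png

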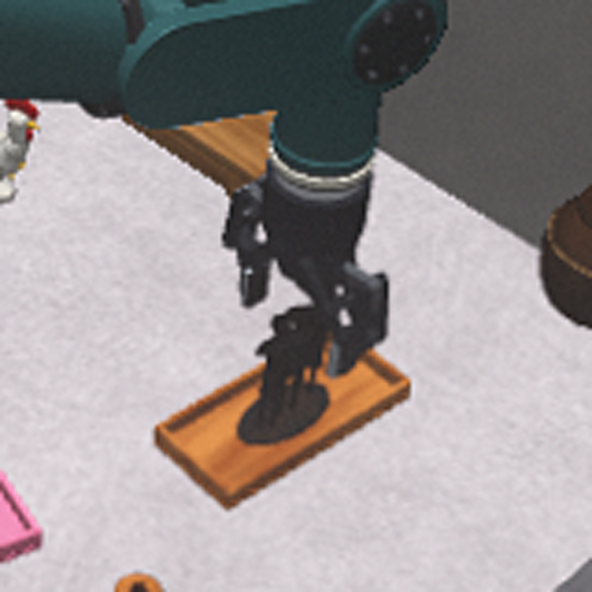

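The carving stands upright in the middle of the tray, foot in the wrist view at (312,250), inside all four walls. Next I'll raise the hand and go round to the glass side.

>>> carry_out(plan=[[0, [0, 0, -0.02], 0], [0, [0, 0, -0.04], 0], [0, [0, 0, -0.05], 0], [0, [0, 0, -0.055], 0], [1, [0, 0, -0.05], 0], [1, [0, 0, -0.04], -0.162], [1, [0, 0, 0], -0.162], [1, [0, 0, 0], -0.162]])

```text
time_s: 14.25
position: [606.2, -258.7, 354.5]
ee_rot: [179.8, 0.2, 101.9]
contact_force: [0.2, 0.7, -0.7]
gripper_width: 12.3
```

>>> carry_out(plan=[[1, [0.04, 0.01, 0], 0], [1, [0.05, 0.02, 0], 0], [1, [0.05, 0.02, 0], 0], [1, [0.05, 0.02, 0], 0], [1, [0.05, 0.02, 0], 0], [1, [0.05, 0.02, 0], 0], [1, [0.05, 0.02, 0], 0], [1, [0, 0, 0], 0]])

```text
time_s: 15.25
position: [664.7, 104.9, 352.4]
ee_rot: [179.9, -0.1, 102.0]
contact_force: [-0.2, -0.1, 0.2]
gripper_width: 0.1
```

```bash
cat > d.py <<'E'
from h import *
def dd():
    o=robot.get_obs();H=np.array([680.6,221.6]);a=np.radians(11.6);e=np.array([np.cos(a),np.sin(a)]);f=np.array([-e[1],e[0]])
    r=o["position"][:2]-H;print("d",(-r@e).round(1),"f",(r@f).round(1),"z",o["position"][2].round(1),"yaw",o["ee_rot"].round(2),"F",o["contact_force"].round(1),"t",o["time_s"]);return o
E
python3 - <<'E'
from d import *
dd()
t=cams.camera("scene");cv2.imwrite("pics/s9.png",t["img"])
E
```

```text
d 39.1 f -111.1 z 352.4 yaw [ 1.7991e+02 -5.0000e-02  1.0200e+02] F [-0.2 -0.1  0.2] t 15.25
```

View pics/s9.png

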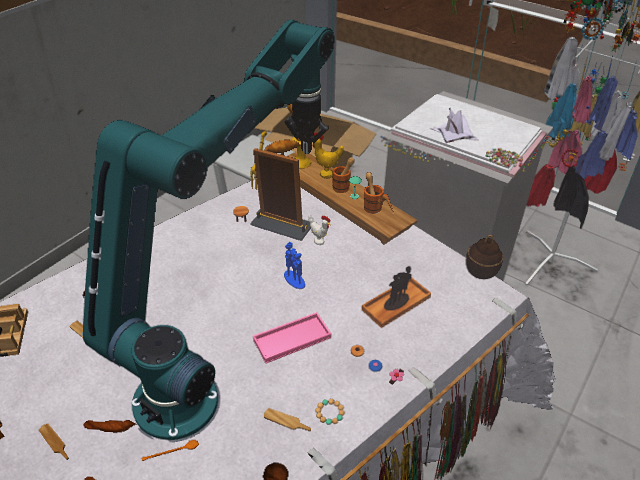

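The carving stands in the tray at (400,287). Next, the glass side.

>>> carry_out(plan=[[1, [0.03, 0.02, 0], 0.007], [1, [0.04, 0.025, 0], 0], [1, [0.04, 0.025, 0], 0], [1, [0, 0.005, 0], 0], [1, [0, 0, 0], 0]])

```text
time_s: 15.92
position: [717.2, 221.5, 351.6]
ee_rot: [180.0, 0.0, 101.1]
contact_force: [-0.2, -0.2, 0.5]
gripper_width: -0.2
```

```bash
python3 - <<'E'
from d import *
dd()
t=cams.camera("scene");cv2.imwrite("pics/s10.png",cv2.resize(t["img"][90:250,200:360],None,fx=3.7,fy=3.7,interpolation=2))
t=cams.camera("top");cv2.imwrite("pics/t10.png",cv2.resize(t["img"][140:270,170:330],None,fx=4.5,fy=4.5,interpolation=2))
E
```

```text
d -35.8 f -7.4 z 351.6 yaw [1.7999e+02 4.0000e-02 1.0113e+02] F [-0.2 -0.2  0.5] t 15.925
```

View pics/s10.png

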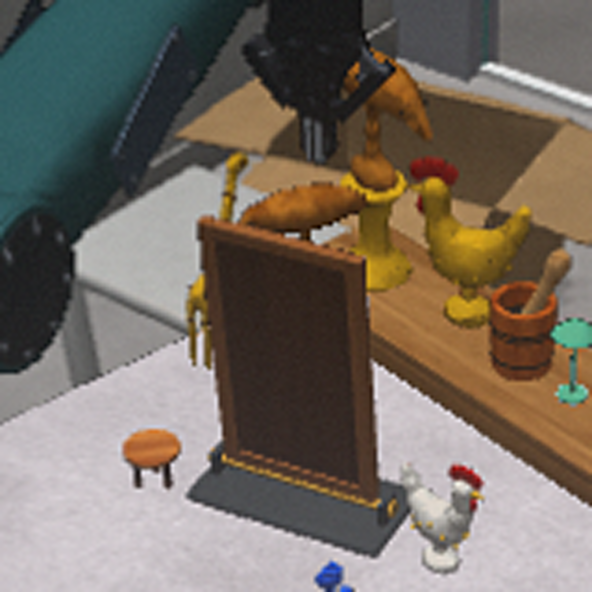

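View pics/t10.png

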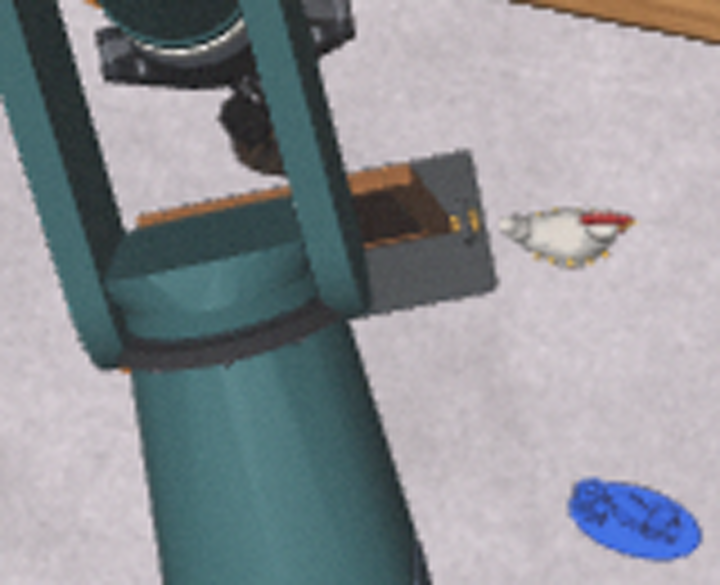

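>>> carry_out(plan=[[1, [0.006, 0, 0.03], -0.008], [1, [0, 0, 0.025], 0], [1, [0, 0.0, 0.01], 0], [1, [0, -0.01, 0], 0], [1, [0, -0.01, 0], 0], [1, [0, -0.008, 0], 0], [1, [0, 0, 0], 0]])

```text
time_s: 16.9
position: [688.0, 222.8, 288.0]
ee_rot: [179.9, -0.0, 101.7]
contact_force: [-0.1, 0.2, -0.3]
gripper_width: -0.4
```

```bash
python3 - <<'E'
from d import *
dd()
t=cams.camera("scene");cv2.imwrite("pics/s11.png",cv2.resize(t["img"][90:250,200:360],None,fx=3.7,fy=3.7,interpolation=2))
E
```

```text
d -7.5 f -0.3 z 288.0 yaw [179.88  -0.   101.67] F [-0.1  0.2 -0.3] t 16.9
```

View pics/s11.png

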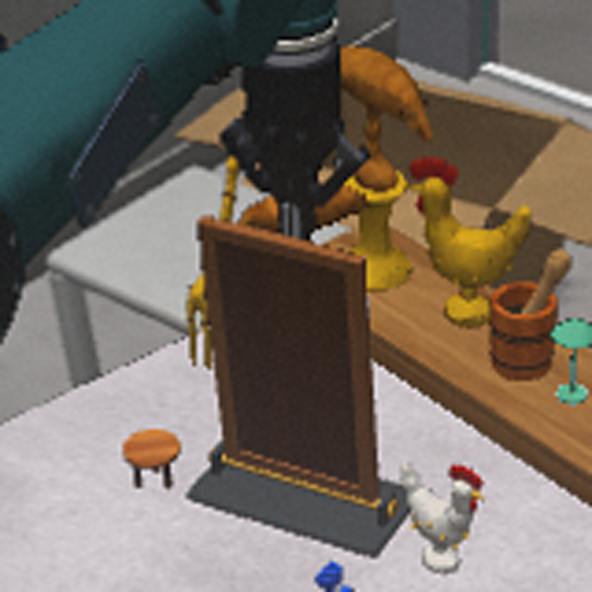

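>>> carry_out(plan=[[1, [0, -0.011, 0.001], 0], [1, [0, -0.011, 0.001], 0], [1, [0, -0.011, 0.001], 0], [1, [0, -0.011, 0.002], 0], [1, [0, -0.011, 0.002], 0], [1, [0, -0.011, 0.003], 0], [1, [0, -0.011, 0.004], 0], [1, [0, -0.01, 0.004], 0]])

```text
time_s: 17.95
position: [603.5, 205.5, 268.5]
ee_rot: [179.9, 0.0, 101.7]
contact_force: [2.6, -0.5, 0.8]
gripper_width: -0.0
```

```bash
python3 - <<'E'
from d import *
dd()
t=cams.camera("scene");cv2.imwrite("pics/s12.png",cv2.resize(t["img"][90:250,200:360],None,fx=3.7,fy=3.7,interpolation=2))
E
```

```text
d 78.8 f -0.3 z 268.5 yaw [1.7988e+02 2.0000e-02 1.0168e+02] F [ 2.6 -0.5  0.8] t 17.95
```

View pics/s12.png

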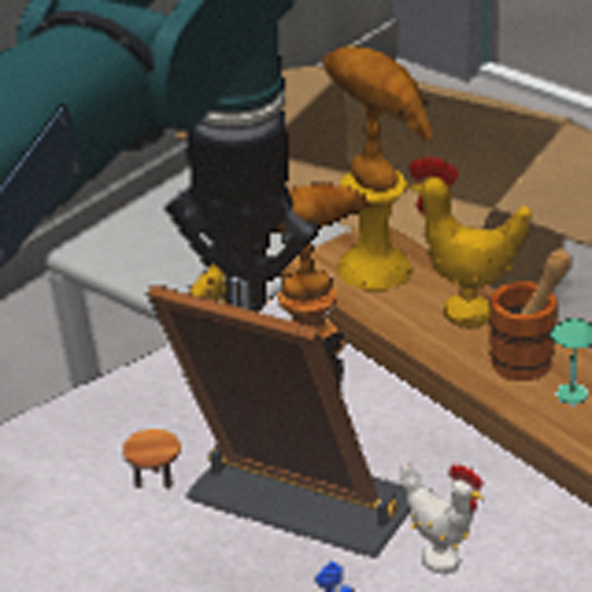

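>>> carry_out(plan=[[1, [0, -0.011, 0.0045], 0], [1, [0, -0.011, 0.005], 0], [1, [0, -0.011, 0.006], 0], [1, [0, -0.011, 0.007], 0], [1, [0, -0.008, 0.0055], 0], [1, [0, -0.008, 0.006], 0], [1, [0, -0.007, 0.006], 0], [1, [0, 0, 0], 0]])

```text
time_s: 19.0
position: [536.4, 192.2, 227.5]
ee_rot: [-179.9, -0.0, 101.7]
contact_force: [-0.6, -0.1, 0.7]
gripper_width: -0.2
```

```bash
python3 - <<'E'
from d import *
o=dd()
t=cams.camera("scene");cv2.imwrite("pics/s13.png",cv2.resize(t["img"][130:250,200:320],None,fx=5,fy=5,interpolation=2))
t=cams.camera("top");cv2.imwrite("pics/t13.png",cv2.resize(t["img"][140:270,170:330],None,fx=4.5,fy=4.5,interpolation=2))
E
```

```text
d 147.2 f 0.2 z 227.5 yaw [-1.7988e+02 -2.0000e-02  1.0171e+02] F [-0.6 -0.1  0.7] t 19.0
```

View pics/s13.png

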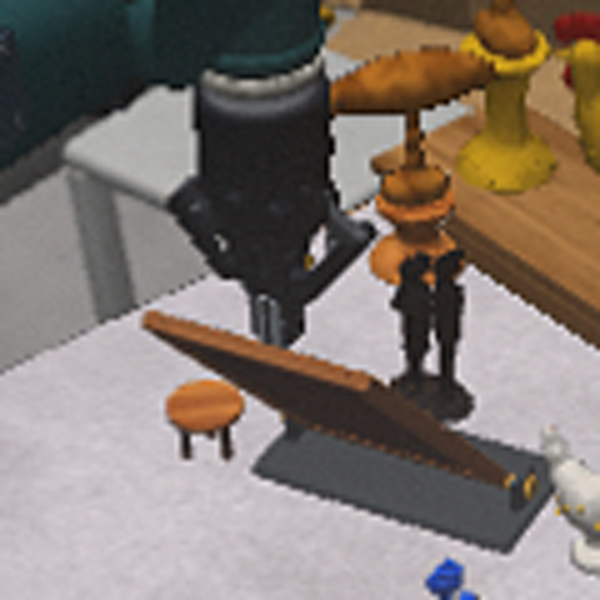

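View pics/t13.png

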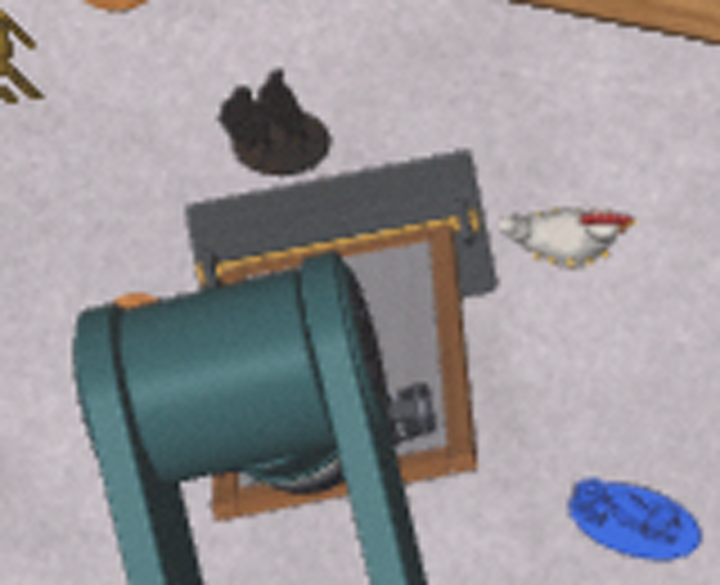

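```bash
cat > m.py <<'E'
from d import *
def meas(pairs,t,s):
    Pt=pose(t);Ps=pose(s);H=np.array([680.6,221.6]);a=np.radians(11.6);e=np.array([np.cos(a),np.sin(a)]);f=np.array([-e[1],e[0]])
    for a_,b in pairs:
        X=tri([ray(t,a_,Pt),ray(s,b,Ps)]);r=X[:2]-H;d=-r@e;z=X[2]-22
        print(X.round(1),"d",d.round(1),"f",(r@f).round(1),"len",np.hypot(d,z).round(1),"theta",np.arctan2(d,z)-np.arctan2(6,265),"resid",(proj(t,X,Pt)-a_).round(1),(proj(s,X,Ps)-b).round(1))
        for th in (0.65,0.7,.75,.8): # predicted by top view only
            pass
def angle_from(c,uv,fc):
    # corner on back-top edge lies in plane f=fc : intersect ray
    P=pose(c);o,v=ray(c,uv,P);H=np.array([680.6,221.6]);a=np.radians(11.6);e=np.array([np.cos(a),np.sin(a)]);f=np.array([-e[1],e[0]])
    k=(fc-(o[:2]-H)@f)/(v[:2]@f);X=o+k*v;d=-(X[:2]-H)@e;return X.round(1),np.hypot(d,X[2]-22),np.arctan2(d,X[2]-22)-np.arctan2(6,265)
def th_top(c,uv):
    from scipy.optimize import brentq
    P=pose(c);H=np.array([680.6,221.6]);a=np.radians(11.6);e=np.array([np.cos(a),np.sin(a)])
    g=lambda th:(lambda z,d:-(onz(c,uv,z,P)[:2]-H)@e-d)(22+265*np.cos(th)-6*np.sin(th),265*np.sin(th)+6*np.cos(th))
    return brentq(g,0.2,1.2)
E
python3 - <<'E'
from m import *
t=cams.camera("top");s=cams.camera("scene")
ct=lambda u,v:(170+(u+.5)/4.5-.5,140+(v+.5)/4.5-.5); cs=lambda u,v:(200+(u+.5)/5-.5,130+(v+.5)/5-.5)
meas([(ct(214,520),cs(145,325)),(ct(475,470),cs(362,391))],t,s)
print(th_top(t,ct(214,520)),th_top(t,ct(475,470)),th_top(s,cs(145,325)),th_top(s,cs(362,391)))
# recheck hinge from base corners
for p in [(188,204),(470,150),(497,287)]: print(onz(t,ct(*p),10,pose(t)).round(1))
E
```

```text
[495.  258.8 218.5] d 174.3 f 73.7 len 262.7 theta 0.703080194004144 resid [ 0.5 -0.4] [-0.5 -0. ]
[522.4 115.2 220. ] d 176.4 f -72.4 len 265.2 theta 0.704966200708596 resid [-0.1  0.1] [ 0.1 -0. ]
0.7000969348878092 0.7045776540501939 0.7026223004837001 0.7052971117292716
[711.6 322.3  10. ]
[748.6 139.8  10. ]
[658.5 121.1  10. ]
```

The mirror measures 0.703 rad, and both corners and both views agree. I'll push the remaining 0.08.

>>> carry_out(plan=[[1, [0, -0.005, 0.004], 0], [1, [0, -0.004, 0.004], 0], [1, [0, -0.003, 0.003], 0], [1, [0, -0.003, 0.002], 0], [1, [0, 0, 0], 0], [1, [0, 0, 0], 0]])

```text
time_s: 19.95
position: [522.5, 189.1, 215.0]
ee_rot: [-180.0, -0.0, 101.7]
contact_force: [0.8, -0.5, -1.4]
gripper_width: 0.1
```

```bash
python3 - <<'E'
from d import *
o=dd()
t=cams.camera("scene");cv2.imwrite("pics/s14.png",cv2.resize(t["img"][130:250,200:320],None,fx=5,fy=5,interpolation=2))
t=cams.camera("top");cv2.imwrite("pics/t14.png",cv2.resize(t["img"][140:270,170:330],None,fx=4.5,fy=4.5,interpolation=2))
E
```

```text
d 161.4 f -0.0 z 215.0 yaw [-179.96   -0.    101.7 ] F [ 0.8 -0.5 -1.4] t 19.95
```

View pics/s14.png

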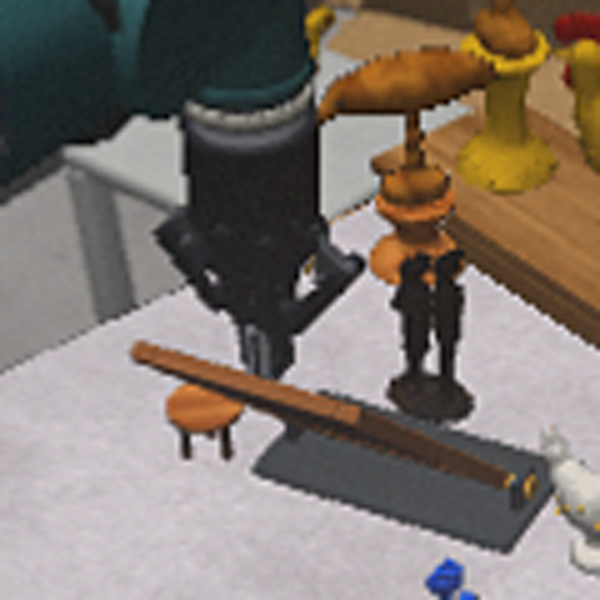

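View pics/t14.png

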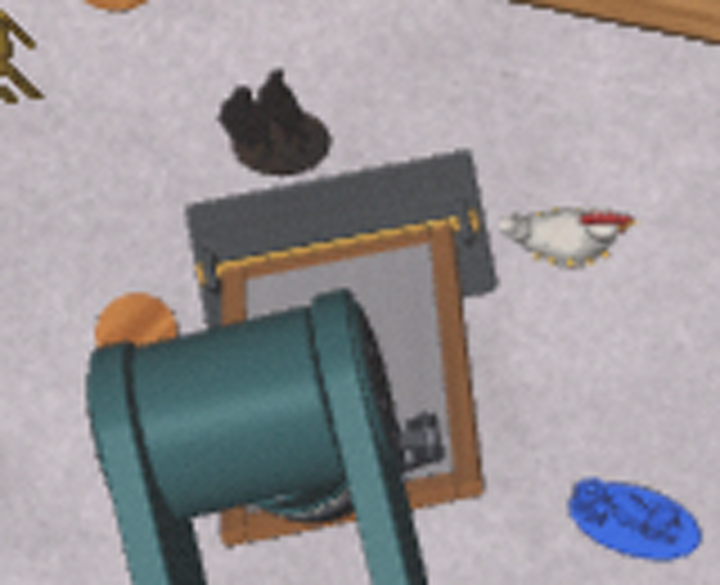

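```bash
python3 - <<'E'
from m import *
t=cams.camera("top");s=cams.camera("scene")
ct=lambda u,v:(170+(u+.5)/4.5-.5,140+(v+.5)/4.5-.5); cs=lambda u,v:(200+(u+.5)/5-.5,130+(v+.5)/5-.5)
meas([(ct(227,547),cs(136,357)),(ct(483,496),cs(356,424))],t,s)
print(th_top(t,ct(227,547)),th_top(t,ct(483,496)),th_top(s,cs(136,357)),th_top(s,cs(356,424)))
E
```

```text
[480.5 253.5 206.5] d 189.6 f 71.5 len 264.5 theta 0.7764784844886345 resid [ 0.4 -0.4] [-0.5 -0. ]
[509.5 110.9 206.7] d 189.9 f -74.1 len 264.9 theta 0.776569445983984 resid [ 0.2 -0.2] [-0.3  0. ]
0.7782719014713184 0.7779203739510292 0.7750785007837804 0.7756591949160544
```

0.777 rad, so 0.5° short. I'll make a last 1.5 mm nudge, retreat upwards and check again.

>>> carry_out(plan=[[1, [0, -0.0017, 0.0012], 0], [1, [0, 0, 0], 0], [1, [0, 0.002, -0.01], 0], [1, [0, 0, -0.03], 0], [1, [0, 0, -0.05], 0], [1, [0, 0, -0.05], 0], [1, [0, -0.04, -0.02], 0], [1, [0, -0.05, 0], 0]])

```text
time_s: 21.15
position: [434.3, 170.8, 377.3]
ee_rot: [179.8, -0.0, 101.7]
contact_force: [0.7, 0.9, 1.0]
gripper_width: 0.3
```

>>> carry_out(plan=[[1, [0, -0.05, 0], 0], [1, [0, -0.05, 0], 0], [1, [0, -0.05, 0], 0], [1, [0, 0, 0], 0], [1, [0, 0, 0], 0]])

```text
time_s: 21.78
position: [287.9, 140.5, 374.8]
ee_rot: [179.9, -0.0, 101.7]
contact_force: [0.0, 0.2, -0.7]
gripper_width: -0.1
```

```bash
python3 - <<'E'
from d import *
o=dd()
t=cams.camera("scene");cv2.imwrite("pics/sf.png",t["img"]);cv2.imwrite("pics/s15.png",cv2.resize(t["img"][130:250,200:320],None,fx=5,fy=5,interpolation=2))
t=cams.camera("top");cv2.imwrite("pics/t15.png",cv2.resize(t["img"][140:270,170:330],None,fx=4.5,fy=4.5,interpolation=2))
E
```

```text
d 400.9 f -0.5 z 374.8 yaw [ 1.7992e+02 -1.0000e-02  1.0170e+02] F [ 0.   0.2 -0.7] t 21.775
```

View pics/s15.png

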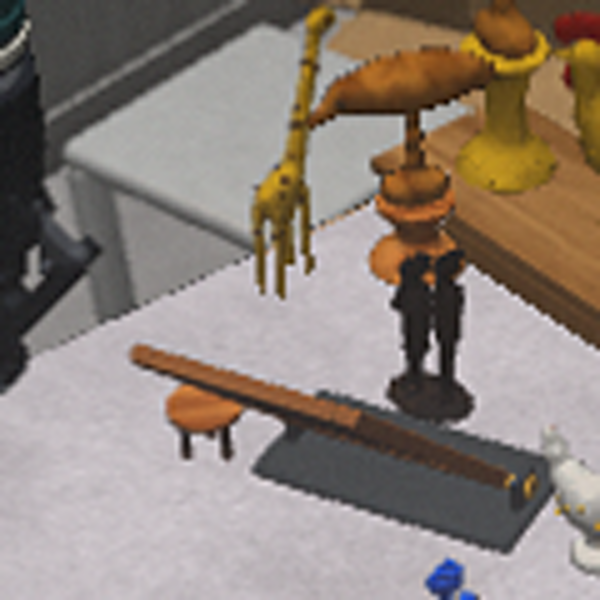

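View pics/t15.png

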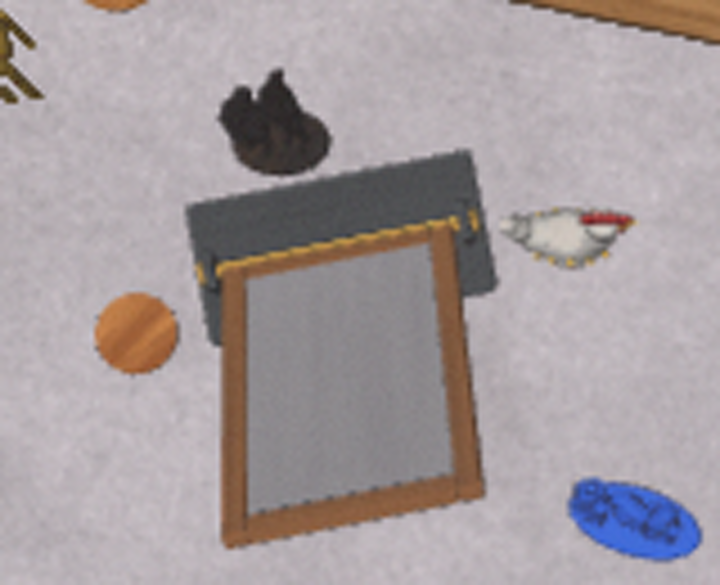

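View pics/sf.png

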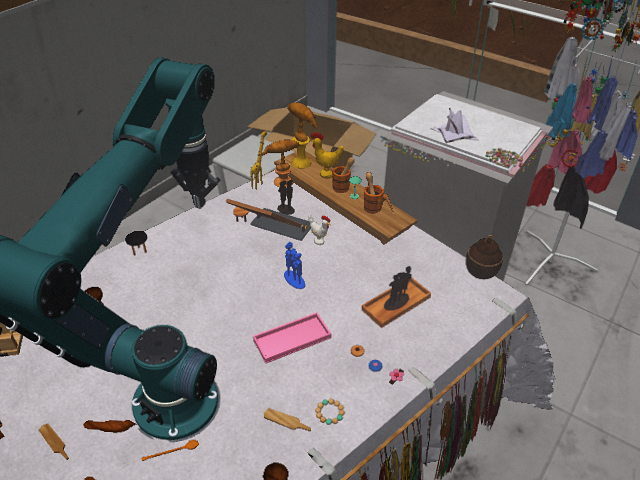

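```bash
python3 - <<'E'
from m import *
t=cams.camera("top");s=cams.camera("scene")
ct=lambda u,v:(170+(u+.5)/4.5-.5,140+(v+.5)/4.5-.5); cs=lambda u,v:(200+(u+.5)/5-.5,130+(v+.5)/5-.5)
meas([(ct(227,548),cs(136,361)),(ct(483,497),cs(356,427))],t,s)
print(th_top(t,ct(227,548)),th_top(t,ct(483,497)),th_top(s,cs(136,361)),th_top(s,cs(356,427)))
E
```

```text
[480.2 253.9 203.6] d 189.8 f 71.9 len 262.7 theta 0.7848675454666052 resid [ 0.5 -0.4] [-0.6 -0. ]
[509.2 110.9 204.8] d 190.2 f -74.0 len 263.8 theta 0.7826950435443495 resid [ 0.3 -0.2] [-0.3  0. ]
0.7810319317821649 0.7806897975685962 0.7833958148978121 0.7816996874966613
```

The mirror measures 0.781 to 0.785 rad (44.7 to 45.0°). It holds with the robot clear, so I'm handing in.

```bash
python3 -c "
from workcell import job_done;print(job_done())"
```

```text
the job is handed in; nothing more can be done
None
```

The carving stands upright in the wooden tray and the mirror holds by itself at about 45 degrees. I handed the job in at about 22 s of the 61 s allowed; it reports no verdict.

- **Clearing the mirror:** the hand only points down, so it could not reach the carving under the leaning mirror. I first pushed the mirror nearly upright, which you had not asked for.
- **Carving:** I gripped it by the middle person (20 mm opening), lifted it out and lowered it into the tray. Contact came at the expected height, and in the pictures it stands in the middle with its foot inside all four walls.
- **Mirror:** I then drew it back from the glass side with shut fingers and moved the hand well clear. The last measurement gave 0.781–0.785 rad (44.7–45.0°), with two camera views and both top corners agreeing.
- **Bystanders:** the pair, stool and rooster look unmoved in the before and after pictures; I did not measure their positions. The blue carving and pink tray were left alone.

**One check went wrong:** while pushing the mirror upright, the hand's body rested on its top edge at about 19 N. That is under the 40 N limit, and I lifted off straight away.

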